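Load the sample jars into the colour-coded carry tray

TASK

Gather the four sample jars (squat white pots with wide screw lids) into the carry tray: stand each one upright on the floor of the bay that has the colour of its lid, and never let one tip over. The slender reagent bottles with a red and a green cap do not belong in the tray: leave them standing where they are.

Things in the scene. Friction and masses are not known exactly. Their poses are not given: they have to be found in the camera images.
- jar_red_center (a point): Sample jar: squat white pot with a red screw lid, standing upright. Lid 49 mm across and 15 mm high at the very top, body 45 mm across, 57 mm high in all. The point is on its axis, half-way up (28.5 mm above its underside); z along the axis. About 50 g. Grip it by the lid so that the fingers stay above the rims of the bays.
- jar_green_center (a point): Sample jar: squat white pot with a green screw lid, standing upright. Lid 38 mm across and 13 mm high at the very top, body 35 mm across, 46 mm high in all. The point is on its axis, half-way up (23 mm above its underside); z along the axis. About 30 g. Grip it by the lid so that the fingers stay above the rims of the bays.
- jar_white_center (a point): Sample jar: squat white pot with a white screw lid, standing upright. Lid 42 mm across and 14 mm high at the very top, body 39 mm across, 51 mm high in all. The point is on its axis, half-way up (25.5 mm above its underside); z along the axis. About 45 g. Grip it by the lid so that the fingers stay above the rims of the bays.
- jar_yellow_center (a point): Sample jar: squat white pot with a yellow screw lid, standing upright. Lid 53 mm across and 16 mm high at the very top, body 49 mm across, 59 mm high in all. The point is on its axis, half-way up (29.5 mm above its underside); z along the axis. About 60 g. Grip it by the lid so that the fingers stay above the rims of the bays.
- bay_red_floor (a point): Bay of the carry tray that is red: a square, very shallow open bay, fixed. Outside 84 mm square, inside 72 mm square, rim 6 mm above its floor. The point is the centre of its floor, 7 mm above the bench; x and y along its sides, z up. The four bays lie two by two, 86 mm from centre to centre, on a low fixed grey tray (182 mm square, 12 mm high); which colour lies where varies.
- bay_green_floor (a point): Bay of the carry tray that is green: a square, very shallow open bay, fixed. Outside 84 mm square, inside 72 mm square, rim 6 mm above its floor. The point is the centre of its floor, 7 mm above the bench; x and y along its sides, z up. The four bays lie two by two, 86 mm from centre to centre, on a low fixed grey tray (182 mm square, 12 mm high); which colour lies where varies.
- bay_white_floor (a point): Bay of the carry tray that is white: a square, very shallow open bay, fixed. Outside 84 mm square, inside 72 mm square, rim 6 mm above its floor. The point is the centre of its floor, 7 mm above the bench; x and y along its sides, z up. The four bays lie two by two, 86 mm from centre to centre, on a low fixed grey tray (182 mm square, 12 mm high); which colour lies where varies.
- bay_yellow_floor (a point): Bay of the carry tray that is yellow: a square, very shallow open bay, fixed. Outside 84 mm square, inside 72 mm square, rim 6 mm above its floor. The point is the centre of its floor, 7 mm above the bench; x and y along its sides, z up. The four bays lie two by two, 86 mm from centre to centre, on a low fixed grey tray (182 mm square, 12 mm high); which colour lies where varies.
- bottle_red_center (a point): Look-alike, not a jar: slender reagent bottle, brown with a narrow red cap, 36 mm across, 78 mm high, loose. The point is on its axis, half-way up (39 mm). (Surroundings: to the left of tray and jars stands a fixed white analyser 0.28 m tall, front face at x = 0.49, right face at y = 0.14; keep wrist and gripper clear of it, or pass above.)
- bottle_green_center (a point): Look-alike, not a jar: slender reagent bottle, white with a narrow green cap, 42 mm across, 85 mm high, loose. The point is on its axis, half-way up (42.5 mm). (Surroundings: to the right of the jars stands a fixed black computer 0.18 m tall, at y below -0.32 and x above 0.47; between it and the tray a fixed small round centrifuge 0.10 m tall.)

How it is judged:
By the outcome, as a careful person would: the job done as asked, in the order asked, and still so for the second after the job is handed in, with the robot touching nothing.
It also fails if it takes over 112 s, if anything falls off the work surface, if the arm or the gripper's body presses on something with over 40 N, if the wrist force passes 120 N, or if a joint passes its speed limit or range.

ROBOT

A 6-joint arm with a two-finger parallel gripper is mounted at the origin on a cart in front of the work surface, level with it; the furniture and walls round the work are solid. World frame = base frame: x ahead of the robot, y to its left, z up, the work surface at z = 0. Lengths are in mm, angles in rad, forces in N, time in s.
With the tool pointing down it reaches from about 400 to 925 mm from the base axis. Payload 12.5 kg.
Tool frame: the origin (TCP) lies at the centre of the arm's flange, where the gripper is bolted on; the fingertips stand 190 mm ahead of it and the grasp point (between the pads) lies 171 mm ahead of it; z points along the fingers, y is the line along which they close (so a half turn about z gives the same grasp; the last joint's range is limited). The gripper opens to 95 mm and grips with 3 to 60 N. Pads are 20 mm wide; open, the fingers measure 119 mm over their backs; the gripper's body (75 mm by 180 mm) begins 59 mm behind the grasp point.
Start: joints at [-1.324, 0.491, 1.559, -0, 1.092, -0.106], TCP at [215.973, -586.498, 404.761] pointing down, gripper open.
Joint ranges: [-3.1, 3.1], [-0.84, 2.19], [0.05, 2.79], [-1.13, 4.28], [0.06, 2.93], [-2.69, 2.69]. Speed limits (rad/s): [2.22, 2.22, 2.79, 3.14, 3.14, 3.14].

INTERFACE

Orientations are given as [roll, pitch, yaw] about the fixed x, y, z axes, in that order (R = Rz(yaw) Ry(pitch) Rx(roll)).
In Python, from cell import env, read_camera, search_frame, cut_out gives the robot as it stands. The module is installed in compiled form; this text tells all that it offers.
- The arm moves only by the tool move_arm, never from a script. Its argument "commands" is a list of rows, each a list of 3 entries, a list of its own where there are three numbers: the shift along the world's x, y, z normalised to -1 to 1, where 1 is 0.03 m, then the turn about the world's z normalised to -1 to 1, where 1 is 0.08 rad, then the opening, from -1 (shut) to 1 (fully open), so that 0 is half open. A call has 1 to 20 rows; each row shifts and turns the commanded pose from where the row before left it; what a row does not reach is not made up. A row lasts 1/12 s, in which the tool goes at most 41.7 mm and 7.16 degrees, less where a joint would pass 70% of its speed; a pose out of reach is approached as far as the arm can. A call with a number of a shift or a turn outside -1 to 1 is refused whole. A call with a gripper value outside its range is refused whole. The fingers move at their own pace and stop on an object; the grip force is fixed at half the most. Time passes only in rows, so rows that do not move let the fingers close. It gives the time, the measured TCP pose, the force, the opening and the grip force at its end, in the units of the state.
- env.state(): the state, without advancing time (a new reading comes with each control period).
- read_camera(name): name is "scene" or "top" or "wrist"; returns a dict with "image" (400x640x3 uint8, red, green, blue), "fx", "fy", "cx", "cy" (pixels), "rvec" (rotation vector, rad) and "tvec" (3), from world to camera coordinates, as OpenCV has them. Camera axes: x right, y down, z forward; pixel columns grow to the right and rows downward; lengths in mm; the calibration is good to about 2 mm. A picture is of the moment at which its call begins. There is no depth.
- env.job_done(): hands the job in; it is judged then, once.
Trained networks look in a picture, given as the dict that the camera call returned (one of the last four; its "shot" number tells which), for a name from the list of things; names that differ only in an ending like _2 or _b are one class to them, and where a whole thing is asked for, a point or a joint stands for the part that bears it (a point fixed in the world has none). Each returns a list of dicts, best first, with "confidence" (0 to 1); they miss things now and then, are a little off and sometimes report something else, mostly with a low value. They report only what shows in the picture. A call takes as long as a camera call.
- search_frame(thing, picture): "at" ([column, row] in pixels, amid what is visible of it).
- cut_out(thing, picture): "region" (400x640 bool, what is visible of it) and "at" ([column, row] in pixels, amid what is visible of it).
The state is a dict: "t": time; "joints": joint angles; "qvel": joint speeds; "tau": joint torques, N m; "eef_pos": TCP position; "tcp_rot": TCP orientation; "ft_force": force on the tool from outside, world axes, zero at the start; "moment": the same for the moment, N m; "opening": opening from 0.0 (shut) to 1.0 (fully open); "grip_force": force on a finger pad.
Only numpy, scipy, OpenCV 4.12 (cv2) and the standard library are available. Lean on these libraries where they do the work, as an engineer would, in place of code of your own. Each camera call takes 0.05 s, during which the arm holds its last target. There are 200 camera calls.

## Working session

There is one attempt and no reset: what is moved stays moved. The work goes in short steps, Python scripts to look and compute and a tool call to move; the robot and the scene stay as the last step left them, time stands still between calls to the robot, and variables do not carry over. Pictures are saved under pics/ and viewed, at most 14 in all, crops included, and the job is handed in when it is done.

Besides the shell and the picture viewer there is one more tool, called after "Request:" as name(argument=value, ...) on one line, values as JSON. move_arm: Moves the arm, as the interface text tells. Its arguments: {"type":"object","properties":{"commands":{"type":"array","items":{"type":"array"}}},"required":["commands"]}

```bash
mkdir -p pics
cat > h.py <<'E'
import numpy as np, cv2
from cell import env, read_camera, search_frame, cut_out
def ray(p,uv):
    R,_=cv2.Rodrigues(np.array(p["rvec"],float)); t=np.array(p["tvec"],float).ravel()
    d=R.T@np.array([(uv[0]-p["cx"])/p["fx"],(uv[1]-p["cy"])/p["fy"],1]); return -R.T@t,d
def at_z(p,uv,z):
    c,d=ray(p,uv); return c+d*(z-c[2])/d[2]
def save(p,n): cv2.imwrite(f"pics/{n}.png",p["image"][:,:,::-1])
E
python3 - <<'E'
from h import *
s=env.state(); print(s)
H={'jar_red_center':28.5,'jar_green_center':23,'jar_white_center':25.5,'jar_yellow_center':29.5,'bay_red_floor':7,'bay_green_floor':7,'bay_white_floor':7,'bay_yellow_floor':7,'bottle_red_center':39,'bottle_green_center':42}
for c in ["top","scene"]:
    p=read_camera(c); save(p,c+"0"); print(c,ray(p,(320,200)))
    for n,z in H.items():
        for r in search_frame(n,p)[:2]:
            print(n,np.round(r["at"]),round(r["confidence"],2),at_z(p,r["at"],z).round())
E
```

```text
{'t': 0.0, 'joints': array([-1.32361107e+00,  4.91560454e-01,  1.55945915e+00,  2.39989603e-05,
        1.09168641e+00, -1.05614710e-01]), 'qvel': array([ 1.31308012e-06,  1.78555955e-03,  5.34830983e-04, -7.89190918e-04,
       -9.72923276e-04,  7.89957990e-04]), 'tau': array([-2.14311141e-03, -6.12648368e+01, -2.58183306e+01,  6.92420430e-02,
        4.83196741e-02, -1.18331259e-04]), 'eef_pos': array([ 215.96001272, -586.46663937,  404.15773225]), 'tcp_rot': array([-3.14048774e+00, -1.38535091e-04,  3.52788811e-01]), 'ft_force': array([ 0.29149649, -0.15749065, -0.4202086 ]), 'moment': array([-0.0027679 , -0.00102094,  0.01709909]), 'grip_force': 0.0, 'opening': 0.9987414564995717}
top (array([515.69756088, -92.67951396, 917.9716391 ]), array([ 0.03922515,  0.01490852, -0.99930245]))
jar_red_center [367. 222.] 0.72 [ 495. -192.   28.]
jar_green_center [280. 244.] 0.7 [448.  20.  23.]
jar_white_center [337. 244.] 0.77 [ 444. -117.   26.]
jar_yellow_center [256. 226.] 0.84 [493.  77.  30.]
bay_red_floor [288. 146.] 0.6 [689.  -4.   7.]
bay_green_floor [290. 181.] 0.94 [600.  -6.   7
[... 342 characters left out ...]
6, -0.65828283, -0.51745867]))
jar_red_center [269. 201.] 0.68 [674. -69.  28.]
jar_red_center [367. 205.] 0.58 [ 503. -204.   28.]
jar_green_center [321. 264.] 0.55 [451.  13.  23.]
jar_green_center [327. 233.] 0.33 [506. -70.  23.]
jar_white_center [368. 207.] 0.58 [ 501. -206.   26.]
jar_white_center [327. 229.] 0.24 [513. -78.  26.]
jar_yellow_center [282. 268.] 0.68 [491.  73.  30.]
jar_yellow_center [251. 216.] 0.54 [656.  -1.  30.]
bay_green_floor [270. 236.] 0.6 [599.  -0.   7.]
bay_white_floor [299. 217.] 0.58 [604. -92.   7.]
bay_yellow_floor [270. 200.] 0.8 [700. -99.   7.]
bottle_red_center [328. 231.] 0.87 [495. -59.  39.]
bottle_green_center [408. 203.] 0.89 [ 432. -255.   42.]
```

Run:
```python
import cv2
a=cv2.imread("pics/top0.png")[110:270,220:430]; b=cv2.imread("pics/scene0.png")[170:300,200:430]
cv2.imwrite("pics/top0c.png",cv2.resize(a,None,fx=3.6,fy=3.6,interpolation=2)); cv2.imwrite("pics/scene0c.png",cv2.resize(b,None,fx=3.4,fy=3.4,interpolation=2))
```

```text
(no output)
```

View pics/top0c.png

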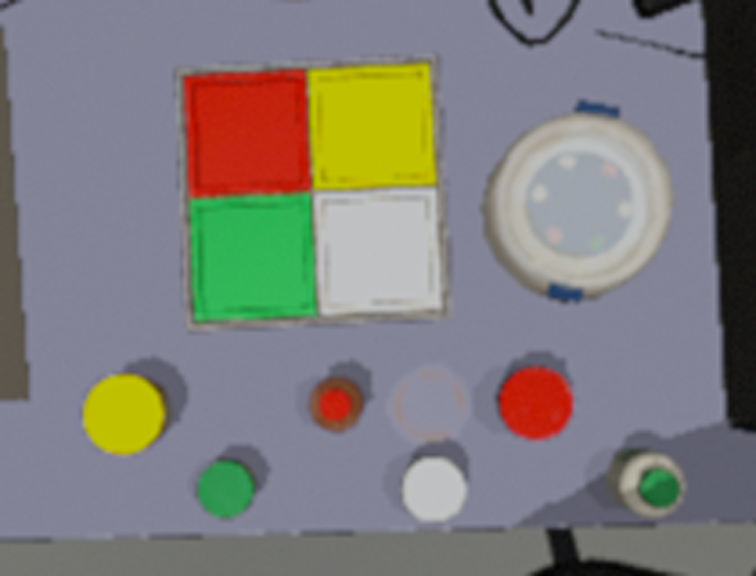

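View pics/scene0.png

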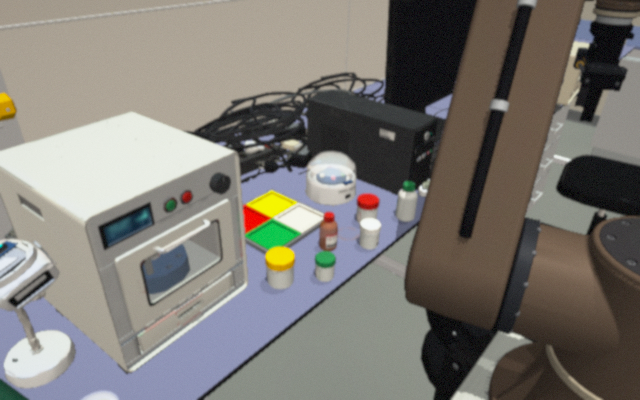

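```bash
cat > m.py <<'E'
from h import *
p=read_camera("top"); im=p["image"]; hsv=cv2.cvtColor(im,cv2.COLOR_RGB2HSV)
P={'red':(367,222,57),'green':(280,244,46),'white':(337,244,51),'yellow':(256,226,59)}
rng={'red':None,'green':(45,85),'yellow':(20,40)}
for c,(u,v,z) in P.items():
    h,s,V=[hsv[...,i].astype(int) for i in range(3)]
    if c=='white': m=(s<40)&(V>150)
    elif c=='red': m=((h<10)|(h>170))&(s>120)
    else: m=(h>rng[c][0])&(h<rng[c][1])&(s>90)
    w=np.zeros_like(m); w[v-16:v+17,u-16:u+17]=1
    ys,xs=np.nonzero(m&w); (cx,cy),r=cv2.minEnclosingCircle(np.c_[xs,ys].astype(np.float32))
    print(c,'px',xs.mean().round(1),ys.mean().round(1),'r',round(r,1),at_z(p,(xs.mean(),ys.mean()),z-3).round(1))
for c in P:
    r=cut_out(f"bay_{c}_floor",p)[0]; g=r["region"].astype(np.uint8)
    cs=max(cv2.findContours(g,0,1)[0],key=cv2.contourArea); rr=cv2.minAreaRect(cs)
    a=at_z(p,rr[0],13); print('bay',c,r["confidence"],rr,a.round(1))
E
python3 m.py
```

```text
red px 368.4 221.5 r 10.4 [ 496.5 -191.4   54. ]
green px 282.3 245.3 r 7.8 [445.3  12.1  43. ]
white px 337.7 242.0 r 20.6 [ 450.2 -118.6   48. ]
yellow px 254.2 224.5 r 11.8 [496.5  75.5  56. ]
bay red 0.86 ((288.0, 146.5), (33.0, 34.0), 90.0) [686.1  -3.3  13. ]
bay green 0.98 ((289.5801086425781, 180.52210998535156), (34.00556564331055, 34.4260368347168), 86.98721313476562) [601.3  -5.4  13. ]
bay white 0.75 ((324.2433166503906, 178.85255432128906), (33.96493148803711, 33.919525146484375), 87.39744567871094) [603.1 -91.   13. ]
bay yellow 0.95 ((322.3486328125, 144.41302490234375), (33.86566925048828, 34.56889343261719), 87.87889862060547) [688.9 -88.6  13. ]
```

View pics/scene0c.png

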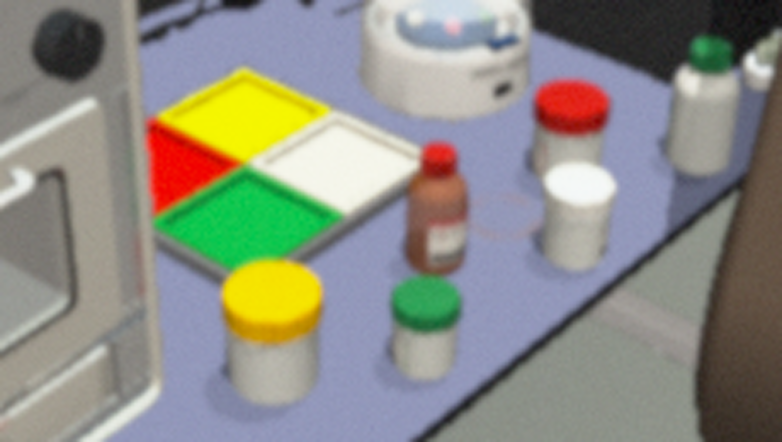

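The top view shows the bays (red far left, yellow far right, green near left, white near right), the four jars in front, and a flat ring stain at about (339,222) that is not an obstacle. I start with the red jar.

Request:
move_arm(commands=[[[0.58,0.82,0],-0.276,1],[[0.58,0.82,0],-0.276,1],[[0.58,0.82,0],-0.276,1],[[0.58,0.82,0],-0.276,1],[[0.58,0.82,0],-0.276,1],[[0.58,0.82,0],-0.276,1],[[0.58,0.82,0],-0.276,1],[[0.58,0.82,0],-0.276,1],[[0.58,0.82,0],-0.276,1],[[0.58,0.82,0],-0.276,1],[[0.58,0.82,0],-0.276,1],[[0.58,0.82,0],-0.276,1],[[0.58,0.82,0],-0.276,1],[[0.58,0.82,0],-0.276,1],[[0.58,0.82,0],-0.276,1],[[0.58,0.82,0],-0.276,1],[[0,0,0],0,1],[[0,0,0],0,1]])

```text
t: 2.85
eef_pos: [494.9, -191.8, 404.7]
tcp_rot: [3.141, -0.0, 0.002]
ft_force: [-1.2, 0.1, 0.5]
opening: 0.998
grip_force: 0.0
```

Run:
```python
from h import *
p=read_camera("wrist"); save(p,"w0"); print(env.state()["eef_pos"],env.state()["tcp_rot"],ray(p,(320,200)))
for c,z in {'red':54,'white':48,'green':43,'yellow':56}.items():
    for r in cut_out(f"jar_{c}_center",p)[:1]:
        ys,xs=np.nonzero(r["region"]); print(c,r["confidence"],r["at"],xs.min(),xs.max(),ys.min(),ys.max(),at_z(p,r["at"],z).round(1))
```

```text
[ 494.46031947 -192.6147803   404.72612865] [3.14137981e+00 1.27131755e-04 1.13508017e-03] (array([ 569.0704552 , -191.89396043,  383.89292267]), array([-0.27391271, -0.01453613, -0.96181912]))
red 0.9 [316.4, 176.7] 292 340 152 203 [ 499.4 -193.1   54. ]
white 0.78 [254.6, 222.2] 233 275 200 247 [ 448.8 -127.8   48. ]
green 0.91 [131.9, 222.8] 108 159 200 240 [446.    5.1  43. ]
yellow 0.67 [61.6, 175.8] 20 104 150 206 [500.1  60.6  56. ]
```

View pics/w0.png

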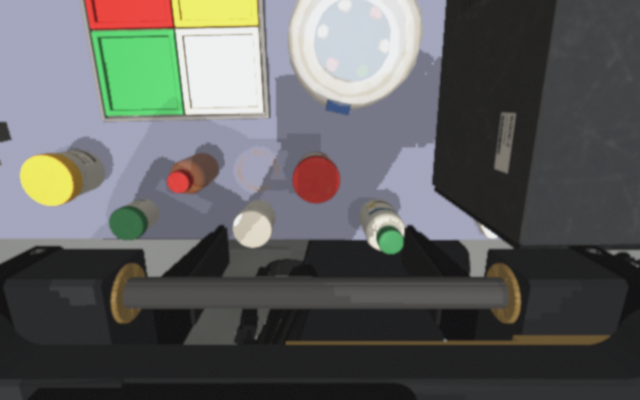

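The wrist view shows the red lid at (316,179), with the white lid at (253,226) and the centrifuge and bottle clear of the descent. I descend onto red and grip it.

Request:
move_arm(commands=[[[0.08,0.02,-0.8],0,1],[[0,0,-0.9],0,1],[[0,0,-0.9],0,1],[[0,0,-0.9],0,1],[[0,0,-0.9],0,1],[[0,0,-0.8],0,1],[[0,0,-0.5],0,1],[[0,0,-0.43],0,1],[[0,0,0],0,1],[[0,0,0],0,-1],[[0,0,0],0,-1],[[0,0,0],0,-1],[[0,0,0],0,-1],[[0,0,0],0,-1],[[0,0,0],0,-1],[[0,0,0],0,-1],[[0,0,0],0,-1]])

```text
t: 4.52
eef_pos: [496.8, -192.3, 221.0]
tcp_rot: [3.141, -0.0, -0.0]
ft_force: [-0.6, -0.2, 2.1]
opening: 0.506
grip_force: 30.0
```

Request:
move_arm(commands=[[[0,0,0.5],0,-1],[[0,0,0.9],0,-1],[[0,0,0.9],0,-1],[[0,0,0.9],0,-1],[[0,0,0.47],0,-1],[[0.3,0.3,0],0,-1],[[0.56,0.56,0],0,-1],[[0.56,0.56,0],0,-1],[[0.56,0.56,0],0,-1],[[0.56,0.56,0],0,-1],[[0.56,0.56,0],0,-1],[[0.56,0.56,0],0,-1],[[0.56,0.56,0],0,-1],[[0.56,0.56,0],0,-1],[[0.56,0.56,0],0,-1],[[0.56,0.56,0],0,-1],[[0.4,0.4,0],0,-1],[[0,0,0],0,-1],[[0,0,0],0,-1]])

```text
t: 6.1
eef_pos: [685.9, -2.2, 329.3]
tcp_rot: [-3.142, 0.002, 0.001]
ft_force: [0.9, 0.0, -0.4]
opening: 0.507
grip_force: 30.0
```

Run:
```python
from h import *
p=read_camera("wrist"); save(p,"w1"); print(env.state()["eef_pos"])
for c in ['red','white','green','yellow']:
    for r in cut_out(f"bay_{c}_floor",p)[:1]:
        ys,xs=np.nonzero(r["region"]); print(c,r["confidence"],r["at"],xs.min(),xs.max(),ys.min(),ys.max(),at_z(p,r["at"],13).round(1))
```

```text
[685.5483183   -2.89057321 329.63255424]
red 0.59 [319.8, 174.2] 270 364 141 230 [699.3  -6.3  13. ]
white 0.63 [415.4, 239.7] 376 453 230 264 [636.4 -97.   13. ]
green 0.64 [334.1, 311.7] 280 360 231 312 [558.3 -21.4  13. ]
yellow 0.82 [417.2, 183.8] 365 462 139 230 [690.6 -94.3  13. ]
```

View pics/w1.png

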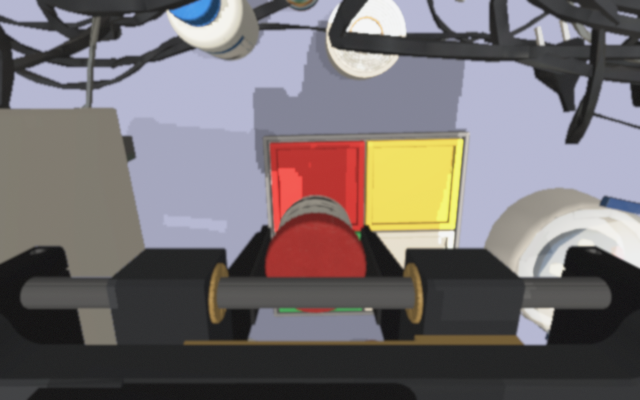

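The held jar is upright at (316,245), and the red bay spans about columns 270–365 with the yellow bay beside it. I lower it and release.

Request:
move_arm(commands=[[[0.03,-0.07,-0.7],0,-1],[[0,0,-0.9],0,-1],[[0,0,-0.8],0,-1],[[0,0,-0.5],0,-1],[[0,0,-0.3],0,-1],[[0,0,-0.14],0,-1],[[0,0,0],0,-1],[[0,0,0],0,-1],[[0,0,0],0,0.6],[[0,0,0],0,0.6],[[0,0,0],0,0.6],[[0,0,0],0,0.6],[[0,0,0],0,0.6]])

```text
t: 7.43
eef_pos: [686.7, -5.4, 231.1]
tcp_rot: [3.141, -0.0, -0.0]
ft_force: [-0.7, 0.2, -0.3]
opening: 0.777
grip_force: 0.0
```

Request:
move_arm(commands=[[[0,0,0.5],0,0.6],[[0,0,0.9],0,0.6],[[0,0,0.9],0,1],[[0,0,0.9],0,1],[[0,0,0.9],0,1],[[0,0,0.9],0,1],[[-0.73,-0.365,0],0,1],[[-0.73,-0.365,0],0,1],[[-0.73,-0.365,0],0,1],[[-0.73,-0.365,0],0,1],[[-0.73,-0.365,0],0,1],[[-0.73,-0.365,0],0,1],[[-0.73,-0.365,0],0,1],[[-0.73,-0.365,0],0,1],[[-0.73,-0.365,0],0,1],[[-0.73,-0.365,0],0,1],[[-0.73,-0.365,0],0,1],[[0,0,0],0,1],[[0,0,0],0,1]])

```text
t: 9.02
eef_pos: [445.3, -126.2, 381.3]
tcp_rot: [3.141, -0.001, -0.002]
ft_force: [-0.0, -0.3, 0.7]
opening: 0.999
grip_force: 0.0
```

Run:
```python
from h import *
p=read_camera("wrist"); save(p,"w2"); print(env.state()["eef_pos"],env.state()["tcp_rot"])
for c,z in {'red':61,'white':48,'green':43,'yellow':56}.items():
    for r in cut_out(f"jar_{c}_center",p)[:1]:
        ys,xs=np.nonzero(r["region"]); print(c,r["confidence"],r["at"],xs.min(),xs.max(),ys.min(),ys.max(),at_z(p,r["at"],z).round(1))
```

```text
[ 445.91027953 -126.02784818  381.18995071] [ 3.14111101e+00 -1.06953470e-03 -1.40281877e-03]
white 0.82 [314.6, 184.9] 292 335 162 210 [ 445.7 -125.9   48. ]
green 0.62 [176.5, 183.0] 154 204 162 204 [446.7   8.   43. ]
yellow 0.68 [103.0, 132.5] 59 145 103 162 [496.  63.  56.]
```

View pics/w2.png

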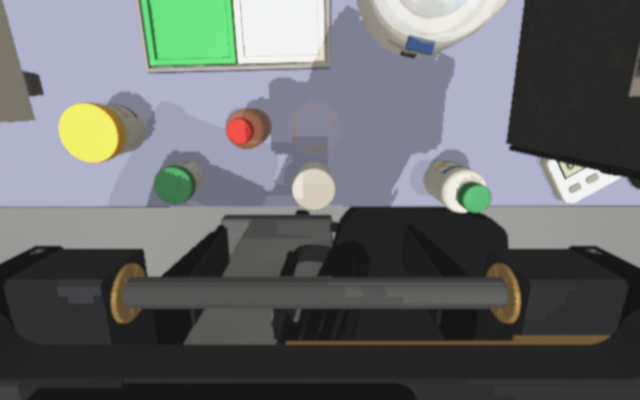

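The white lid is at (313,187), directly under the gripper, and the bottles stand untouched. I descend and grip.

Request:
move_arm(commands=[[[-0.05,0.03,-0.7],0,1],[[0,0,-0.9],0,1],[[0,0,-0.9],0,1],[[0,0,-0.9],0,1],[[0,0,-0.9],0,1],[[0,0,-0.7],0,1],[[0,0,-0.53],0,1],[[0,0,0],0,1],[[0,0,0],0,-1],[[0,0,0],0,-1],[[0,0,0],0,-1],[[0,0,0],0,-1],[[0,0,0],0,-1],[[0,0,0],0,-1],[[0,0,0],0,-1],[[0,0,0],0,-1]])

```text
t: 10.6
eef_pos: [444.3, -125.0, 215.1]
tcp_rot: [3.141, -0.0, -0.001]
ft_force: [0.6, -0.1, 0.2]
opening: 0.497
grip_force: 0.0
```

Request:
move_arm(commands=[[[0,0,0],0,-1],[[0,0,0],0,-1],[[0,0,0],0,-1],[[0,0,0],0,-1]])

```text
t: 10.93
eef_pos: [444.3, -125.0, 214.9]
tcp_rot: [3.141, -0.0, -0.0]
ft_force: [-0.2, 1.1, 2.5]
opening: 0.439
grip_force: 30.0
```

Request:
move_arm(commands=[[[0,0,0.5],0,-1],[[0,0,0.9],0,-1],[[0,0,0.9],0,-1],[[0,0,0.9],0,-1],[[0,0,0.47],0,-1],[[0.53,0.11,0],0,-1],[[0.53,0.11,0],0,-1],[[0.53,0.11,0],0,-1],[[0.53,0.11,0],0,-1],[[0.53,0.11,0],0,-1],[[0.53,0.11,0],0,-1],[[0.53,0.11,0],0,-1],[[0.53,0.11,0],0,-1],[[0.53,0.11,0],0,-1],[[0.53,0.11,0],0,-1],[[0,0,0],0,-1],[[0,0,0],0,-1]])

```text
t: 12.35
eef_pos: [603.2, -91.8, 324.3]
tcp_rot: [-3.141, 0.001, 0.0]
ft_force: [-0.9, 1.0, -0.6]
opening: 0.435
grip_force: 30.0
```

Request:
move_arm(commands=[[[0,0,-0.6],0,-1],[[0,0,-0.9],0,-1],[[0,0,-0.8],0,-1],[[0,0,-0.6],0,-1],[[0,0,-0.3],0,-1],[[0,0,-0.18],0,-1],[[0,0,0],0,-1],[[0,0,0],0,-1],[[0,0,0],0,0.4],[[0,0,0],0,0.4],[[0,0,0],0,0.4],[[0,0,0],0,0.4],[[0,0,0],0,0.4]])

```text
t: 13.43
eef_pos: [603.3, -91.9, 223.9]
tcp_rot: [3.141, -0.0, -0.0]
ft_force: [-0.6, -0.4, 0.0]
opening: 0.686
grip_force: 0.0
```

Request:
move_arm(commands=[[[0,0,0.5],0,0.4],[[0,0,0.9],0,0.4],[[0,0,0.9],0,1],[[0,0,0.9],0,1],[[0,0,0.9],0,1],[[0,0,0.9],0,1],[[0,0,0.2],0,1],[[-0.58,0.378,0],0,1],[[-0.58,0.378,0],0,1],[[-0.58,0.378,0],0,1],[[-0.58,0.378,0],0,1],[[-0.58,0.378,0],0,1],[[-0.58,0.378,0],0,1],[[-0.58,0.378,0],0,1],[[-0.58,0.378,0],0,1],[[-0.58,0.378,0],0,1],[[0,0,0],0,1],[[0,0,0],0,1]])

```text
t: 14.93
eef_pos: [446.4, 10.4, 379.7]
tcp_rot: [3.141, -0.0, 0.0]
ft_force: [-0.1, 0.7, -0.5]
opening: 1.0
grip_force: 0.0
```

Run:
```python
from h import *
p=read_camera("wrist"); save(p,"w3"); print(env.state()["eef_pos"],env.state()["tcp_rot"])
for c,z in {'red':61,'white':55,'green':43,'yellow':56}.items():
    for r in cut_out(f"jar_{c}_center",p)[:1]:
        ys,xs=np.nonzero(r["region"]); print(c,r["confidence"],r["at"],xs.min(),xs.max(),ys.min(),ys.max(),at_z(p,r["at"],z).round(1))
```

```text
[447.01094976  10.05223876 379.67825944] [ 3.14132310e+00 -7.37980604e-04 -6.55344650e-05]
green 0.84 [311.3, 186.8] 295 332 163 205 [444.  14.  43.]
yellow 0.85 [244.9, 135.2] 213 275 104 163 [494.4  72.9  56. ]
```

View pics/w3.png

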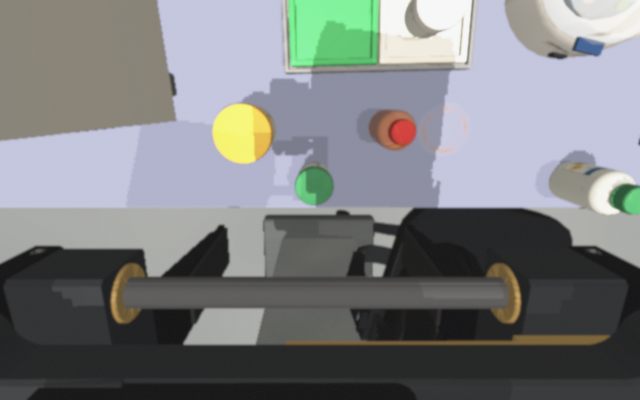

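The green lid is at (314,186) and the yellow lid at (243,133); the white jar stands in its bay at the top. I take green now.

Request:
move_arm(commands=[[[-0.05,0.03,-0.7],0,1],[[0,0,-0.9],0,1],[[0,0,-0.9],0,1],[[0,0,-0.9],0,1],[[0,0,-0.9],0,0.5],[[0,0,-0.8],0,0.3],[[0,0,-0.52],0,0.2],[[0,0,0],0,0.2],[[0,0,0],0,-1],[[0,0,0],0,-1],[[0,0,0],0,-1],[[0,0,0],0,-1],[[0,0,0],0,-1],[[0,0,0],0,-1],[[0,0,0],0,-1],[[0,0,0],0,-1],[[0,0,0],0,-1],[[0,0,0],0,-1]])

```text
t: 16.68
eef_pos: [445.3, 11.0, 211.6]
tcp_rot: [3.141, -0.001, -0.0]
ft_force: [0.5, -0.4, 9.1]
opening: 0.397
grip_force: 30.0
```

Request:
move_arm(commands=[[[0,0,0.5],0,-1],[[0,0,0.9],0,-1],[[0,0,0.9],0,-1],[[0,0,0.9],0,-1],[[0,0,0.47],0,-1],[[0.52,-0.052,0],0,-1],[[0.52,-0.052,0],0,-1],[[0.52,-0.052,0],0,-1],[[0.52,-0.052,0],0,-1],[[0.52,-0.052,0],0,-1],[[0.52,-0.052,0],0,-1],[[0.52,-0.052,0],0,-1],[[0.52,-0.052,0],0,-1],[[0.52,-0.052,0],0,-1],[[0.52,-0.052,0],0,-1],[[0,0,0],0,-1],[[0,0,0],0,-1]])

```text
t: 18.1
eef_pos: [601.0, -4.5, 320.7]
tcp_rot: [3.142, 0.001, -0.0]
ft_force: [0.7, 0.3, -0.4]
opening: 0.388
grip_force: 30.0
```

Request:
move_arm(commands=[[[0,0,-0.6],0,-1],[[0,0,-0.9],0,-1],[[0,0,-0.8],0,-1],[[0,0,-0.6],0,-1],[[0,0,-0.3],0,-1],[[0,0,-0.18],0,-1],[[0,0,0],0,-1],[[0,0,0],0,-1],[[0,0,0],0,0.3],[[0,0,0],0,0.3],[[0,0,0],0,0.3],[[0,0,0],0,0.3],[[0,0,0],0,0.3]])

```text
t: 19.18
eef_pos: [601.2, -4.6, 219.9]
tcp_rot: [3.141, -0.0, -0.001]
ft_force: [0.9, -0.5, -0.3]
opening: 0.641
grip_force: 0.0
```

Request:
move_arm(commands=[[[0,0,0.5],0,0.3],[[0,0,0.9],0,0.3],[[0,0,0.9],0,0.3],[[0,0,0.9],0,1],[[0,0,0.9],0.98,1],[[0,0,0.9],0.98,1],[[0,0,0.3],0.98,1],[[0,0,0],0.98,1],[[0,0,0],0.98,1],[[0,0,0],0.98,1],[[0,0,0],0.98,1],[[0,0,0],0.98,1],[[0,0,0],0.98,1],[[0,0,0],0.98,1]])

```text
t: 20.35
eef_pos: [601.1, -4.6, 378.7]
tcp_rot: [3.142, 0.0, 0.787]
ft_force: [0.4, -0.3, -0.4]
opening: 0.997
grip_force: 0.0
```

Request:
move_arm(commands=[[[0,0,0],0.98,1],[[0,0,0],0.98,1],[[0,0,0],0.98,1],[[0,0,0],0.98,1],[[0,0,0],0.98,1],[[0,0,0],0.98,1],[[0,0,0],0.98,1],[[0,0,0],0.98,1],[[0,0,0],0.98,1],[[0,0,0],0.98,1],[[-0.5,0.38,0],0,1],[[-0.5,0.38,0],0,1],[[-0.5,0.38,0],0,1],[[-0.5,0.38,0],0,1],[[-0.5,0.38,0],0,1],[[-0.5,0.38,0],0,1],[[-0.5,0.38,0],0,1],[[0,0,0],0,1],[[0,0,0],0,1]])

```text
t: 21.93
eef_pos: [495.9, 75.6, 379.1]
tcp_rot: [3.141, 0.0, 1.569]
ft_force: [0.3, -0.1, 0.3]
opening: 1.0
grip_force: 0.0
```

Run:
```python
from h import *
print(env.state()["eef_pos"],env.state()["tcp_rot"],env.state()["joints"])
for cam in ["wrist","top"]:
  p=read_camera(cam); save(p,cam+"4")
  for c,z in {'red':61,'white':55,'green':50,'yellow':56}.items():
    for r in cut_out(f"jar_{c}_center",p)[:1]:
        ys,xs=np.nonzero(r["region"]); print(c,r["confidence"],r["at"],xs.min(),xs.max(),ys.min(),ys.max(),at_z(p,r["at"],z).round(1))
```

```text
[495.90397439  75.56278683 379.05512012] [3.14082327e+00 3.21513790e-05 1.56858550e+00] [ 1.94656092e-02  3.48346483e-01  1.88713775e+00 -6.20619543e-05
  9.05339906e-01  2.17147265e-02]
red 0.75 [482.4, 245.2] 466 521 230 273 [656.   19.3  61. ]
white 0.71 [411.2, 323.7] 388 433 309 341 [596.3 -71.6  55. ]
green 0.74 [395.0, 249.2] 393 407 235 275 [575.6  10.4  50. ]
yellow 0.64 [318.2, 184.5] 287 342 155 214 [499.2  78.   56. ]
red 0.56 [287.0, 142.7] 276 297 131 154 [686.1  -5.9  61. ]
white 0.78 [323.0, 178.2] 316 332 170 186 [600.6 -88.2  55. ]
green 0.61 [319.6, 145.8] 305 340 127 163 [678.6 -82.2  50. ]
yellow 0.63 [256.9, 222.8] 248 267 213 235 [500.2  69.   56. ]
```

View pics/wrist4.png

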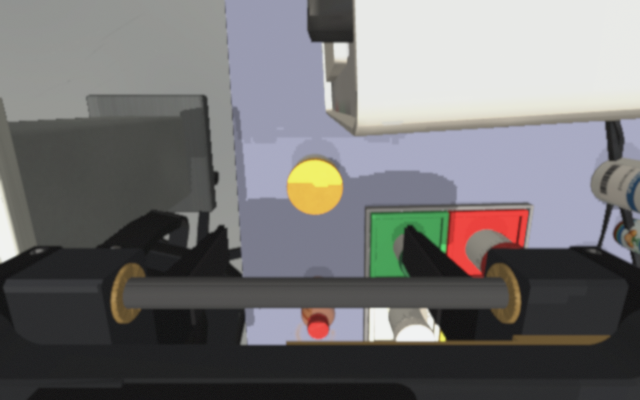

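The wrist view shows the yellow lid centred at (315,187) with the analyser corner close at (345,130), and green, red and white in their bays. The wrist camera sits 75 mm out towards the analyser, so I turn a little further and grip off-centre by 6 mm away from it.

Request:
move_arm(commands=[[[0.06,-0.2,0],0,1],[[0,0,0],0.78,1],[[0,0,0],0.78,1],[[0,0,0],0.78,1],[[0,0,0],0.78,1],[[0,0,-0.5],0,1],[[0,0,-0.5],0,1],[[0,0,-0.5],0,1],[[0,0,-0.5],0,1],[[0,0,-0.5],0,1],[[0,0,-0.5],0,1],[[0,0,0],0,1]])

```text
t: 23.43
eef_pos: [497.8, 68.8, 286.5]
tcp_rot: [-3.138, -0.001, 1.817]
ft_force: [-0.1, -0.2, 0.5]
opening: 0.995
grip_force: 0.0
```

Run:
```python
from h import *
print(env.state()["eef_pos"],env.state()["tcp_rot"],env.state()["ft_force"])
p=read_camera("wrist"); save(p,"w5")
p=read_camera("scene"); cv2.imwrite("pics/s5.png",cv2.resize(p["image"][100:320,140:460,::-1],None,fx=2.4,fy=2.4,interpolation=2))
```

```text
[497.76586509  68.81190386 286.52448627] [-3.13815404e+00 -8.13843262e-04  1.81697340e+00] [-0.06920106 -0.15234513  0.52742529]
```

View pics/w5.png

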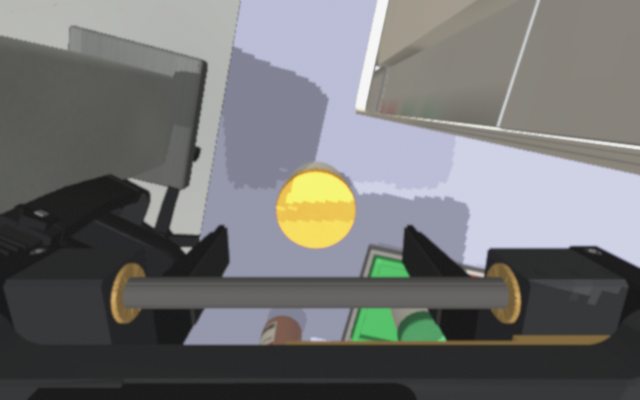

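View pics/s5.png

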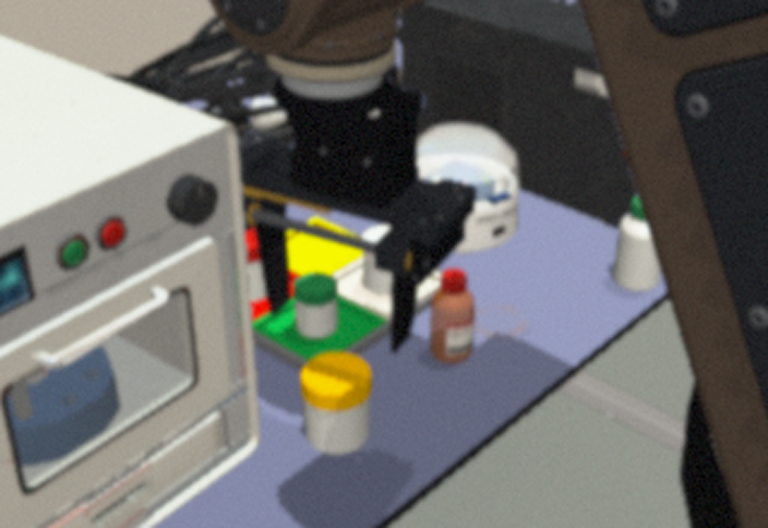

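No camera housing shows, the gripper body has a gap to the analyser, and the yellow lid at (315,208) lies midway between the fingers. I go down and grip.

Request:
move_arm(commands=[[[0,0,-0.4],0,1],[[0,0,-0.4],0,1],[[0,0,-0.4],0,1],[[0,0,-0.4],0,1],[[0,0,-0.35],0,0.7],[[0,0,-0.2],0,0.5],[[0,0,0],0,0.5],[[0,0,0],0,-1],[[0,0,0],0,-1],[[0,0,0],0,-1],[[0,0,0],0,-1],[[0,0,0],0,-1],[[0,0,0],0,-1],[[0,0,0],0,-1]])

```text
t: 24.7
eef_pos: [498.0, 69.2, 224.6]
tcp_rot: [3.141, 0.0, 1.817]
ft_force: [-0.9, 0.1, 6.4]
opening: 0.554
grip_force: 30.0
```

Request:
move_arm(commands=[[[0,0,0.5],0,-1],[[0,0,0.9],0,-1],[[0,0,0.9],0,-1],[[0,0,0.9],0,-1],[[0,0,0.6],0,-1],[[0.3,-0.3,0],0,-1],[[0.55,-0.466,0],0,-1],[[0.55,-0.466,0],0,-1],[[0.55,-0.466,0],0,-1],[[0.55,-0.466,0],0,-1],[[0.55,-0.466,0],0,-1],[[0.55,-0.466,0],0,-1],[[0.55,-0.466,0],0,-1],[[0.55,-0.466,0],0,-1],[[0.55,-0.466,0],0,-1],[[0.55,-0.466,0],0,-1],[[0.55,-0.466,0],0,-1],[[0,0,0],0,-1],[[0,0,0],0,-1]])

```text
t: 26.28
eef_pos: [688.7, -94.6, 336.3]
tcp_rot: [-3.14, -0.001, 1.816]
ft_force: [-0.2, 0.4, -0.7]
opening: 0.554
grip_force: 30.0
```

Request:
move_arm(commands=[[[0,0,-0.6],0,-1],[[0,0,-0.9],0,-1],[[0,0,-0.8],0,-1],[[0,0,-0.6],0,-1],[[0,0,-0.35],0,-1],[[0,0,-0.2],0,-1],[[0,0,0],0,-1],[[0,0,0],0,-1]])

```text
t: 26.95
eef_pos: [688.5, -93.4, 235.3]
tcp_rot: [3.141, 0.0, 1.817]
ft_force: [0.3, 0.0, -0.5]
opening: 0.551
grip_force: 30.0
```

Request:
move_arm(commands=[[[0,0,-0.07],0,-1],[[0,0,0],0,-1],[[0,0,0],0,0.55],[[0,0,0],0,0.55],[[0,0,0],0,0.55],[[0,0,0],0,0.55],[[0,0,0],0,0.55],[[0,0,0.5],0,0.55],[[0,0,0.8],0,0.55],[[0,0,0.9],0,0.55],[[0,0,0.9],0,0.55],[[0,0,0.9],0,0.55],[[0,0,0.9],0,0.55],[[0,0,0.9],0,1],[[-0.3,0,0.5],0,1],[[-0.9,0,0],0,1],[[-0.9,0,0],0,1],[[-0.9,0,0],0,1],[[-0.9,0,0],0,1],[[-0.9,0,0],0,1]])

```text
t: 28.62
eef_pos: [543.0, -93.4, 421.6]
tcp_rot: [3.141, 0.0, 1.817]
ft_force: [0.5, -0.5, -0.2]
opening: 0.999
grip_force: 0.0
```

Request:
move_arm(commands=[[[-0.5,-0.8,0],0,1],[[-0.5,-0.8,0],0,1],[[-0.5,-0.8,0],0,1],[[-0.3,-0.8,0],0,1],[[0,-0.8,0],0,1],[[0,-0.8,0],0,1],[[0,-0.8,0],0,1],[[0,0,0],0,1],[[0,0,0],0,1]])

```text
t: 29.37
eef_pos: [490.2, -262.3, 421.3]
tcp_rot: [-3.142, -0.0, 1.815]
ft_force: [-0.6, 0.7, -0.2]
opening: 1.001
grip_force: 0.0
```

Run:
```python
from h import *
print(env.state()["eef_pos"],env.state()["t"])
t=read_camera("top"); s=read_camera("scene")
a=cv2.resize(t["image"][110:270,220:430,::-1],(590,450),interpolation=2); cv2.imwrite("pics/tf.png",a)
cv2.imwrite("pics/sf.png",cv2.resize(s["image"][160:300,190:430,::-1],None,fx=3.2,fy=3.2,interpolation=2))
```

```text
[ 490.22936825 -262.33649426  421.34676088] 29.3667
```

View pics/tf.png

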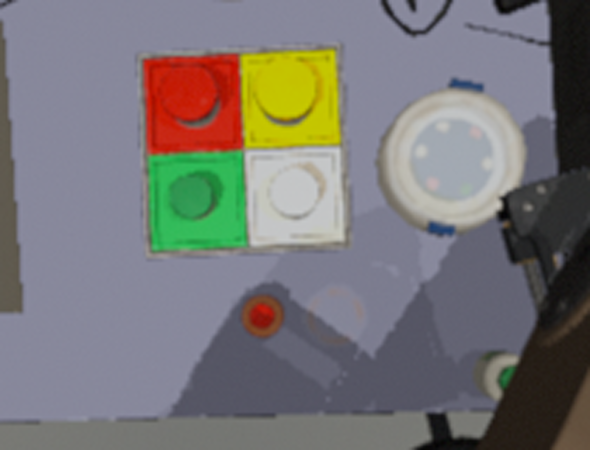

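View pics/sf.png

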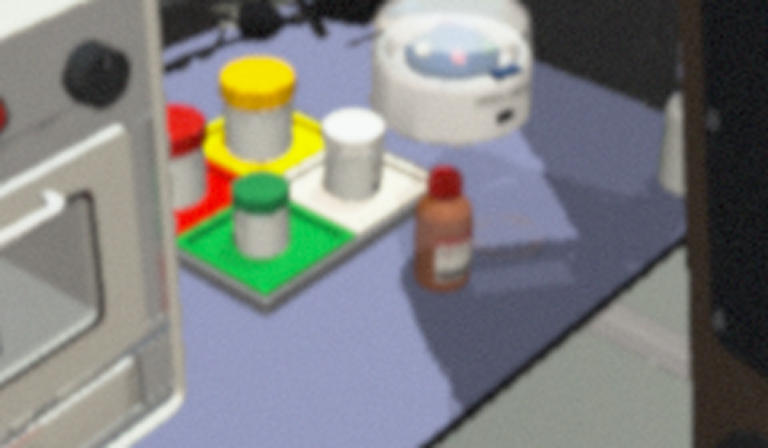

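All four jars stand upright inside their matching bays: red (190,93), yellow (287,90), green (193,193) and white (295,190) in the top crop. Both bottles still stand in place. I hand the job in.

```bash
python3 -c "
from cell import env
print(env.job_done())"
```

```text
the job is handed in; nothing more can be done
None
```

All four jars stand upright in the bays matching their lids, both bottles are still standing where they were, and I handed the job in at about 29 s; no verdict came back.

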